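# Sort out the tin that rocks

### The arm

A 6-joint arm with a two-finger parallel gripper is mounted at the origin on a cart in front of the work surface, level with it; the furniture and walls round the work are solid. World frame = base frame: x ahead of the robot, y to its left, z up, the work surface at z = 0. Lengths are in mm, angles in degrees, forces in N, time in s.
With the tool pointing down it reaches from about 250 to 775 mm from the base axis. Payload 4 kg.
Tool frame: the origin (TCP) lies at the very end of the fingers, on their centre line; the grasp point (between the pads) lies 19 mm behind it; z points along the fingers, y is the line along which they close (so a half turn about z gives the same grasp; the last joint's range is limited). The gripper opens to 94 mm and grips with 3 to 60 N. Pads are 16 mm wide; open, the fingers measure 119 mm over their backs; the gripper's body (75 mm by 177 mm) begins 78 mm behind the grasp point.
Start: joints at [57.405, 4.996, 78.535, -0, 96.463, -5.907], TCP at [247.038, 491.419, 205.506] pointing down, gripper open.
Joint ranges: [-177.83, 177.83], [-43.37, 116.18], [15.69, 146.23], [-61.86, 241.86], [9.47, 152.12], [-147.06, 147.06]. Speed limits (degrees/s): [159.86, 159.86, 180, 180, 180, 180].

### API

Orientations are given as a 3x3 rotation matrix whose columns are the frame's x, y, z axes.
In Python, from station import get_state, snapshot, calibration, hand_in gives the robot as it stands.
- The arm moves only by the tool apply_moves, never from a script. Its argument "increments" is a list that holds one entry, the list of rows, each a list of 7 numbers: the shift along the tool's x, y, z in cm, then the turn, a rotation vector about the tool's x, y, z in degrees, then the finger opening in cm, from 0 to 9.4. A call has 1 to 12 rows; each row is the pose to reach, as a shift and turn from the pose commanded when the call began, along the tool's axes at that moment; what a row does not reach only later rows make up. A row lasts 1/12 s, in which the tool goes at most 41.7 mm and 7.16 degrees, less where a joint would pass 70% of its speed; a pose out of reach is approached as far as the arm can. A call with a gripper value outside its range is refused whole. The fingers move at their own pace and stop on an object; "grip_force" is the grip in N (left out, the last holds). Time passes only in rows, so rows that repeat a pose let the fingers close. It gives the time, the measured TCP pose, the force, the opening and the grip force at its end, in the units of the state.
- get_state(): the state, without advancing time (a new reading comes with each control period).
- snapshot(name): name is "side" or "top" or "wrist"; returns the picture (400x640x3 uint8, red, green, blue); there is no depth.
- calibration(name): a dict with "intrinsics" (3x3 intrinsics, pixels), "rvec" (rotation vector, rad) and "tvec" (3), from world to camera coordinates, as OpenCV has them. Camera axes: x right, y down, z forward; pixel columns grow to the right and rows downward; lengths in mm; the calibration is good to about 2 mm. A picture is of the moment at which its call begins: read the wrist's pose just before it. calibration takes no time and is no camera call; for the wrist camera it gives the pose at the moment of the call.
- hand_in(): hands the job in; it is judged then, once.
The state is a dict: "time_s": time; "joint_pos": joint angles; "joint_vel": joint speeds; "effort": joint torques, N m; "eef_pos": TCP position; "tool_rot": TCP orientation; "ft_force": force on the tool from outside, world axes, zero at the start; "wrist_torque": the same for the moment, N m; "width": finger opening in mm; "grasp_force": force on a finger pad.
Only numpy, scipy, OpenCV 4.12 (cv2) and the standard library are available. Lean on these libraries where they do the work, as an engineer would, in place of code of your own. Each camera call takes 0.05 s, during which the arm holds its last target. There are 200 camera calls.

### The job

Three small flat round tins lie about on the table; one has been dropped, has a bent bottom and stands tilted, the other two stand level and steady. Show that the tilted tin rocks: with the fingertips press the raised edge of its lid straight down until the tin tips over onto the other part of its base, keep it down for a moment and let it go; then set that tin down, lid up and without dropping it, in the shallow wooden tray. Leave the two steady tins where they are.

Things in the scene. Friction and masses are not known exactly. Their poses are not given: they have to be found in the camera images.
- bent_tin: Round tin, dark body, brass lid (stays on); 62 mm wide, 20 high, 0.15 kg. Bent base: two flats, a ridge between. At rest it leans 0.18 rad to its +x (side there flattened 4 mm), z axis up. Origin: underside, below the lid's middle at (0, 0, 19); raised lid edge (-31, 0, 25), ridge (-7, y, 0) mm. 1 N down at x = -25 tips it onto the other flat, lid level; let go, it falls back. Grip along y.
- steady_tin_a: A steady tin of the same make (dark body, brass lid), 62 mm in diameter, 20 mm high, fully round with a flat base, standing level. Origin: centre of the underside, z up.
- steady_tin_b: A second steady tin, the same as steady_tin_a. Origin: centre of the underside, z up.
- tray: Shallow open wooden tray with a cork floor, fixed to the table, 140 mm along its x, 170 mm along its y, 11 mm high, walls 5 mm thick, inner floor 5 mm above the table. Origin: centre of the underside, z up.
Not all that is in view belongs to the job. What is shaped like the bent_tin but purple is not meant.

How it is judged:
By the outcome, as a careful person would: the job done as asked, in the order asked, and still so for the second after the job is handed in, with the robot touching nothing.
It also fails if it takes over 46 s, if anything falls off the work surface, if the arm or the gripper's body presses on something with over 40 N, if the wrist force passes 120 N, or if a joint passes its speed limit or range.

## Working session

There is one attempt and no reset: what is moved stays moved. The work goes in short steps, Python scripts to look and compute and a tool call to move; the robot and the scene stay as the last step left them, time stands still between calls to the robot, and variables do not carry over. Pictures are saved under pics/ and viewed, at most 10 in all, crops included, and the job is handed in when it is done.

Besides the shell and the picture viewer there is one more tool, called after "Request:" as name(argument=value, ...) on one line, values as JSON. apply_moves: Moves the arm, as the interface text tells. Its arguments: {"type":"object","properties":{"increments":{"type":"array"},"grip_force":{"type":"number"}},"required":["increments"]}

```bash
mkdir -p pics; ls
python3 - <<'E'
from station import *
import cv2,numpy as np
s=get_state();print(s['time_s'],s['eef_pos'],s['tool_rot'],s['width'])
for n in('top','side'):
    im=snapshot(n);cv2.imwrite(f'pics/{n}0.png',im[:,:,::-1]);c=calibration(n);print(n,c)
E
```

```text
pics
0.0 [246.75254891 490.94675206 204.3272578 ] [[-8.93466737e-01  4.49127903e-01 -1.14723025e-03]
 [ 4.49129324e-01  8.93464872e-01 -1.83657236e-03]
 [ 2.00154037e-04 -2.15617107e-03 -9.99997655e-01]] 94.11294795390413
top {'intrinsics': array([[456.14392899,   0.        , 321.14956787],
       [  0.        , 456.14392899, 198.25550094],
       [  0.        ,   0.        ,   1.        ]]), 'rvec': array([ 2.07634362, -2.12327339,  0.23958025]), 'tvec': array([118.61228904, 500.29748274, 949.6083782 ])}
side {'intrinsics': array([[498.61512108,   0.        , 317.99807943],
       [  0.        , 498.61512108, 194.08808217],
       [  0.        ,   0.        ,   1.        ]]), 'rvec': array([ 2.02304859, -0.64074517,  0.35393713]), 'tvec': array([-344.47781528,  212.59755498, 1000.04135225])}
```

View pics/top0.png

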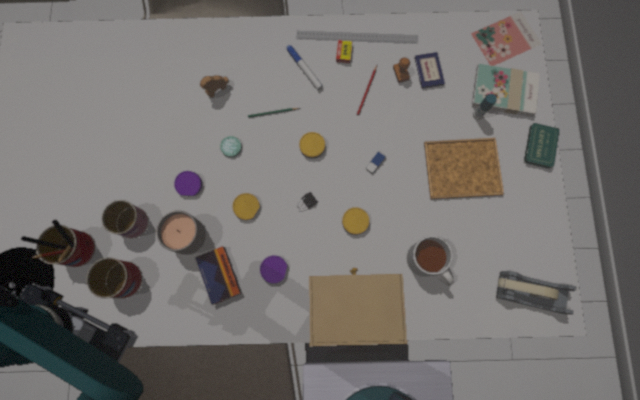

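View pics/side0.png

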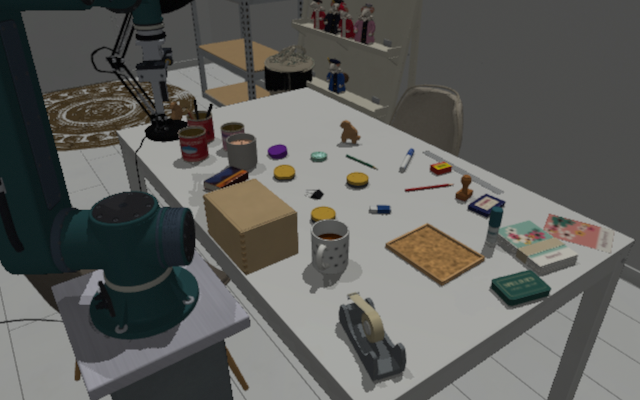

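Candidates, top view: brass tins at (312,145), (246,207) and (356,221). Not meant are the purple ones at (188,183) and (274,269) and the mint one at (231,147). The tray is at (463,168). In the side view the brass tins are at (284,172), (357,180) and (323,215). Next I crop close to find the tilted one.

```bash
cat > h.py <<'E'
from station import *
import cv2,numpy as np
def cam(n):
    c=calibration(n);R=cv2.Rodrigues(c['rvec'])[0];return c['intrinsics'],R,np.array(c['tvec']).ravel()
def ray(C,p,z):
    K,R,t=C;o=-R.T@t;d=R.T@np.linalg.solve(K,[p[0],p[1],1.]);return o+d*(z-o[2])/d[2]
def proj(C,X):
    K,R,t=C;q=K@(R@np.asarray(X,float)+t);return q[:2]/q[2]
def brass(im):
    h=cv2.cvtColor(im,cv2.COLOR_RGB2HSV)
    return cv2.inRange(h,(17,150,80),(32,255,255))
def blobs(m,amin=100):
    n,l,s,c=cv2.connectedComponentsWithStats(m)
    return [(c[i],s[i],(l==i).astype(np.uint8)) for i in range(1,n) if s[i][4]>amin]
E
python3 - <<'E'
from h import *
rows=[]
for n in('top','side'):
    im=cv2.imread(f'pics/{n}0.png');C=cam(n);r=[]
    for c,s,m in blobs(brass(im[:,:,::-1].copy())):
        k=max(cv2.findContours(m,0,1)[0],key=len)
        e=cv2.fitEllipse(k);print(n,c.round(1),s,np.round(e[0],1),np.round(e[1],2),round(e[2]),ray(C,e[0],20).round(1))
    for p in {'top':[(312,145),(246,207),(356,221)],'side':[(357,180),(284,172),(323,215)]}[n]:
        x,y=p;r.append(cv2.resize(im[y-22:y+22,x-30:x+30],(264,194),interpolation=cv2.INTER_CUBIC))
    rows.append(np.hstack(r))
cv2.imwrite('pics/crop.png',np.vstack(rows))
C=cam('top')
for p in [(427,143),(498,140),(502,192),(432,198)]: print(ray(C,p,11).round(1))
E
```

```text
top [345.5  50.2] [340  41  11  19 155] [345.4  50.3] [ 9.76 21.49] 5 [886.7  39.1  20. ]
top [311.7 144.1] [301 134  23  22 392] [311.7 144.2] [21.25 22.01] 79 [643.  126.8  20. ]
top [245.3 206.1] [234 195  24  24 435] [245.3 206.1] [22.18 23.31] 33 [497.  281.1  20. ]
top [355.4 220.7] [344 209  24  24 448] [355.4 220.6] [22.82 23.27] 141 [457.7  30.9  20. ]
side [283.7 171.1] [274 165  20  13 203] [283.7 171.1] [11.73 19.88] 86 [494.5 279.3  20. ]
side [357.2 177.6] [347 173  21  10 175] [357.3 177.6] [ 9.42 20.9 ] 92 [641.1 125.6  20. ]
side [322.8 213. ] [312 207  23  13 243] [322.8 213. ] [11.94 23.56] 88 [456.9  32.3  20. ]
[ 642.8 -147.2   11. ]
[ 646.4 -316.6   11. ]
[ 519.  -311.9   11. ]
[ 508.4 -148.8   11. ]
```

View pics/crop.png

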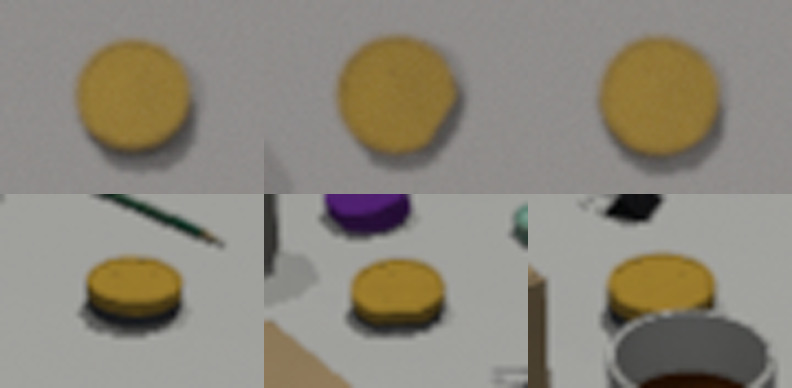

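The tin at top (246,207), the middle crop, has the flattened side (lower right in the top picture), so that is the bent tin. The other two are fully round. Next I work out the flat's direction and where the neighbours are.

```bash
cat >> h.py <<'E'
def flat(C,m,z=20,r=31):
    "lid contour -> world; robust circle, direction of flattened side"
    k=max(cv2.findContours(m,0,1)[0],key=len)[:,0,:]
    P=np.array([ray(C,p,z)[:2] for p in k]);c=P.mean(0);w=np.ones(len(P))
    for _ in range(20):
        A=np.c_[2*P,np.ones(len(P))];b=(P**2).sum(1);s=np.linalg.lstsq(A*w[:,None],b*w,rcond=None)[0]
        c=s[:2];R=np.sqrt(s[2]+c@c);e=np.hypot(*(P-c).T)-R;w=(e>-0.8).astype(float)
    d=P-c;wt=np.clip(-e-0.5,0,None);v=(d*wt[:,None]).sum(0)
    return c,R,np.degrees(np.arctan2(v[1],v[0])),e.min()
E
python3 - <<'E'
from h import *
im=cv2.imread('pics/top0.png')[:,:,::-1].copy();C=cam('top')
for c,s,m in blobs(brass(im),300): print(flat(C,m))
for p in [(180,233),(188,183),(125,219),(231,147),(274,269),(218,276),(357,310),(432,255)]: print(p,ray(C,p,30).round())
s=get_state();K,R,t=cam('wrist');o=-R.T@t;T=np.array(s['tool_rot'])
print('cam in tool',T.T@(o-s['eef_pos']),'\n',T.T@R.T)
E
```

```text
(array([642.79725159, 126.97240502]), np.float64(26.938698950479946), np.float64(166.8214416838364), np.float64(-2.744678551270045))
(array([496.95641457, 280.53983477]), np.float64(26.770784590577353), np.float64(-114.77625261793972), np.float64(-3.8818380575824882))
(array([458.08465257,  30.8433396 ]), np.float64(26.574633709204473), np.float64(-1.7358279921000488), np.float64(-2.3506528288058526))
(180, 233) [437. 424.  30.]
(188, 183) [552. 411.  30.]
(125, 219) [471. 550.  30.]
(231, 147) [637. 315.  30.]
(274, 269) [352. 214.  30.]
(218, 276) [340. 337.  30.]
(357, 310) [261.  36.  30.]
(432, 255) [ 375. -134.   30.]
cam in tool [  68.24970755    0.23991123 -179.85084915] 
 [[ 2.75948656e-04 -9.70693763e-01 -2.40319666e-01]
 [ 9.99999946e-01  2.25199130e-04  2.38637357e-04]
 [-1.77524015e-04 -2.40319719e-01  9.70693773e-01]]
```

Request:
apply_moves(increments=[[[-2, -0.6, 0.5, 0, 0, 7, 4], [-5, -1.5, 1.2, 0, 0, 14, 0], [-8, -2.4, 1.9, 0, 0, 21, 0], [-11, -3.3, 2.6, 0, 0, 28, 0], [-14, -4.2, 3.3, 0, 0, 35, 0], [-17, -5.1, 4, 0, 0, 42, 0], [-20, -6, 4.7, 0, 0, 49, 0], [-23, -6.9, 5.4, 0, 0, 56, 0], [-26, -7.8, 6.1, 0, 0, 63, 0], [-29, -8.7, 6.8, 0, 0, 70, 0], [-31, -9.3, 7.2, 0, 0, 77, 0], [-31.9, -9.5, 7.4, 0, 0, 84, 0]]])

```text
time_s: 1.1
eef_pos: [490.6, 260.5, 129.7]
tool_rot: [[0.362, 0.932, -0.002], [0.932, -0.362, -0.002], [-0.002, -0.001, -1.0]]
ft_force: [-0.2, 0.3, -0.1]
width: 17.2
grasp_force: 0.0
```

Request:
apply_moves(increments=[[[0, 0, 0, 0, 0, 4.3, 0], [0, 0, 0, 0, 0, 4.3, 0], [0, 0, 0, 0, 0, 4.3, 0]]])

```text
time_s: 1.35
eef_pos: [489.2, 263.1, 131.0]
tool_rot: [[0.421, 0.907, -0.001], [0.907, -0.421, -0.0], [-0.001, -0.001, -1.0]]
ft_force: [-0.6, 0.3, 0.2]
width: 0.4
grasp_force: 0.0
```

```bash
cat > look.py <<'E'
from h import *
import sys
s=get_state();C=cam('wrist');im=snapshot('wrist');cv2.imwrite(f'pics/{sys.argv[1]}.png',im[:,:,::-1])
T=np.array(s['tool_rot']);print(s['time_s'],s['eef_pos'].round(1),s['ft_force'].round(2),s['width'],'tool y ang',np.degrees(np.arctan2(T[1,1],T[0,1])))
for c,st,m in blobs(brass(im),1000):
    print(c.round(),st)
    for z in (18,20): print(flat(C,m,z))
E
python3 look.py w1
```

```text
1.35 [489.2 263.1 131. ] [-0.59  0.31  0.16] 0.3890996671703561 tool y ang -24.888597299099644
[326. 169.] [ 289  133   75   71 4137]
(array([500.38197614, 284.19370068]), np.float64(30.2672433303857), np.float64(-121.14593623585895), np.float64(-3.863571317952058))
(array([500.51210373, 284.47710429]), np.float64(30.06044524671208), np.float64(-121.14049855194594), np.float64(-3.837173831533061))
[551. 259.] [ 517  225   70   68 3674]
(array([646.45652045, 130.20096204]), np.float64(32.756517970289806), np.float64(105.96261354771974), np.float64(-4.870306085024332))
(array([645.5886075, 131.5365065]), np.float64(32.532712152551916), np.float64(105.97071450213039), np.float64(-4.8370301783116965))
```

View pics/w1.png

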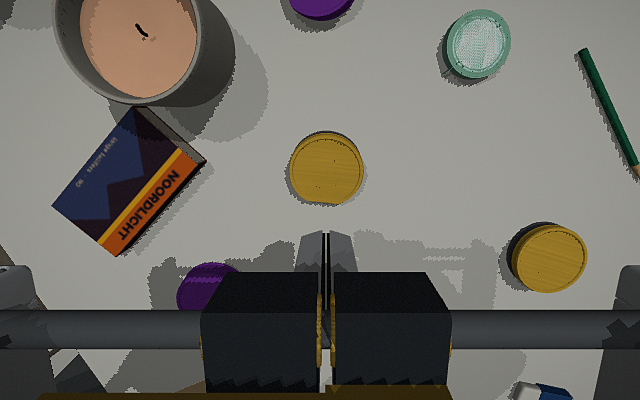

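The wrist view shows the bent tin at (326,169). Its flat is at the bottom, turned slightly left, and the closed fingers are below it. I refine the estimate on the tilted lid plane.

```bash
cat > fit.py <<'E'
from h import *
import sys
def fit(im,C,c=np.array([499,283.]),a=-118.,tilt=0.18,z0=19):
    m=max(blobs(brass(im),1000),key=lambda b:-np.hypot(*(b[0]-proj(C,[*c,20]))))[2]
    m=cv2.morphologyEx(m,cv2.MORPH_CLOSE,np.ones((5,5)))
    k=max(cv2.findContours(m,0,1)[0],key=len)[:,0,:]
    K,R,t=C;o=-R.T@t;D=np.array([R.T@np.linalg.solve(K,[*p,1.]) for p in k])
    for _ in range(8):
        u=np.array([np.cos(np.radians(a)),np.sin(np.radians(a))])
        n=np.array([*(u*np.tan(tilt)),1]);q=np.array([*c,z0])
        P=(o+D*((n@(q-o))/(D@n))[:,None])
        v=np.array([-u[1],u[0]]);L=np.c_[(P[:,:2]-c)@u/np.cos(tilt),(P[:,:2]-c)@v]
        w=L[:,0]<20;A=np.c_[2*L,np.ones(len(L))][w];s=np.linalg.lstsq(A,(L[w]**2).sum(1),rcond=None)[0]
        f=L[(L[:,0]>20)&(abs(L[:,1]-s[1])<10)];l=np.polyfit(f[:,1],f[:,0],1)
        c=c+s[0]*np.cos(tilt)*u+s[1]*v;a+=-np.degrees(np.arctan(l[0]))
    r=np.sqrt(s[2]+s[:2]@s[:2]);return c,a,r,l[1],np.abs(np.hypot(*(L[w]-s[:2]).T)-r).mean()
if __name__=='__main__':
    im=cv2.imread('pics/'+sys.argv[1])[:,:,::-1].copy();c,a,r,fl,e=fit(im,cam('wrist'));print(c,a,r,fl,e)
    s=get_state();T=np.array(s['tool_rot']);u=np.array([np.cos(np.radians(a)),np.sin(np.radians(a))])
    for lx in (0,-25): print(lx,'tool shift',T.T@(np.array([*(c+lx*u),20])-s['eef_pos']))
    print('yaw: turn tool z by',-( (a+90)-np.degrees(np.arctan2(T[1,1],T[0,1])) ))
E
python3 fit.py w1.png
python3 - <<'E'
from h import *;from fit import fit
print(fit(cv2.imread('pics/top0.png')[:,:,::-1].copy(),cam('top')) if 0 else '')
E
```

```text
[500.41123048 284.61779273] -120.36530278240903 30.556493959693995 28.405874580374558 0.3749770456294937
0 tool shift [ 24.07898746   1.4262882  111.17947054]
-25 tool shift [ 48.96383647   3.82299883 111.17121638]
yaw: turn tool z by 5.501305907569684
```

Request:
apply_moves(increments=[[[1.5, 0.1, 2, 0, 0, 3, 0], [3, 0.2, 5, 0, 0, 5.5, 0], [4.9, 0.4, 8, 0, 0, 5.5, 0], [4.9, 0.4, 9.7, 0, 0, 5.5, 0], [4.9, 0.4, 9.7, 0, 0, 5.5, 0], [4.9, 0.4, 9.7, 0, 0, 5.5, 0]]])

```text
time_s: 1.9
eef_pos: [512.4, 306.1, 33.4]
tool_rot: [[0.506, 0.863, -0.003], [0.863, -0.506, -0.001], [-0.002, -0.002, -1.0]]
ft_force: [-0.3, -0.2, 0.0]
width: 0.5
grasp_force: 0.0
```

Run:
```python
from h import *
s=get_state();print(s['eef_pos'],s['ft_force'],s['tool_rot'][:,0])
u=np.radians(-120.4);d=s['eef_pos'][:2]-[500.4,284.6];print('local',d@[np.cos(u),np.sin(u)],d@[-np.sin(u),np.cos(u)])
```

```text
[512.43910763 306.11121645  33.4042913 ] [-0.30731796 -0.24410011  0.02798078] [ 0.50554156  0.86279872 -0.00247074]
local -24.645913176584322 -0.5015069371234617
```

Request:
apply_moves(increments=[[[0, 0, 0.4, 0, 0, 0, 0], [0, 0, 0.7, 0, 0, 0, 0], [0, 0, 0.9, 0, 0, 0, 0], [0, 0, 1.0, 0, 0, 0, 0], [0, 0, 1.1, 0, 0, 0, 0], [0, 0, 1.2, 0, 0, 0, 0], [0, 0, 1.3, 0, 0, 0, 0], [0, 0, 1.35, 0, 0, 0, 0], [0, 0, 1.35, 0, 0, 0, 0], [0, 0, 1.35, 0, 0, 0, 0]]])

```text
time_s: 2.73
eef_pos: [513.7, 305.9, 20.9]
tool_rot: [[0.507, 0.862, -0.0], [0.862, -0.507, -0.0], [-0.0, -0.0, -1.0]]
ft_force: [-0.1, 0.7, 0.0]
width: 0.2
grasp_force: 0.0
```

Request:
apply_moves(increments=[[[0, 0, 0.05, 0, 0, 0, 0], [0, 0, 0.1, 0, 0, 0, 0], [0, 0, 0.15, 0, 0, 0, 0], [0, 0, 0.15, 0, 0, 0, 0]]])

```text
time_s: 3.07
eef_pos: [513.9, 306.1, 20.3]
tool_rot: [[0.507, 0.862, 0.001], [0.862, -0.507, 0.0], [0.001, 0.0, -1.0]]
ft_force: [-0.3, -0.8, 5.3]
width: 0.8
grasp_force: 2.3
```

5.3 N of resistance at z ≈ 20, so the tin is down on its other flat. I hold it there and check with the side camera.

Request:
apply_moves(increments=[[[0, 0, 0.02, 0, 0, 0, 0], [0, 0, 0.02, 0, 0, 0, 0], [0, 0, 0.02, 0, 0, 0, 0], [0, 0, 0.02, 0, 0, 0, 0], [0, 0, 0.02, 0, 0, 0, 0], [0, 0, 0.02, 0, 0, 0, 0], [0, 0, 0.02, 0, 0, 0, 0], [0, 0, 0.02, 0, 0, 0, 0], [0, 0, 0.02, 0, 0, 0, 0], [0, 0, 0.02, 0, 0, 0, 0]]])

```text
time_s: 3.9
eef_pos: [513.9, 306.2, 20.3]
tool_rot: [[0.507, 0.862, 0.001], [0.862, -0.507, 0.0], [0.001, 0.0, -1.0]]
ft_force: [-2.1, -0.4, 6.1]
width: 0.6
grasp_force: 2.8
```

Run:
```python
from h import *
b=snapshot('side');w=snapshot('wrist');a=cv2.imread('pics/side0.png');f=lambda i:cv2.resize(i[150:194,254:314],(400,293),interpolation=cv2.INTER_CUBIC)
w=cv2.resize(w[120:340,180:480],(400,293))
cv2.imwrite('pics/cmp.png',np.vstack([np.hstack([f(a),f(b[:,:,::-1])]),np.hstack([w[:,:,::-1],w[:,:,::-1]*0])]))
```

```text
(no output)
```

View pics/cmp.png

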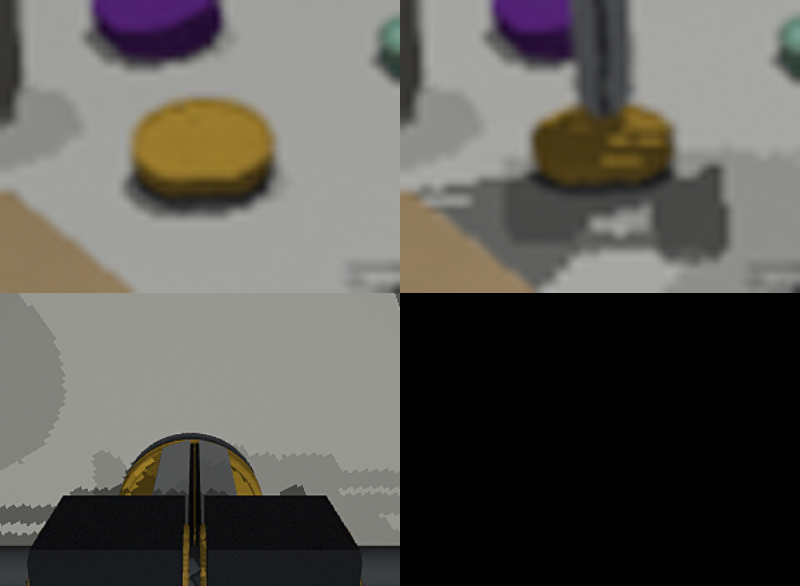

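Right panel: the near edge of the lid has risen (row 195 to 185) and the far edge is pressed down, so the tin has tipped. Now I let go and retreat to the viewing pose, opening the fingers.

Request:
apply_moves(increments=[[[0, 0, -0.3, 0, 0, 0, 0], [0, 0, -0.7, 0, 0, 0, 0], [0, 0, -1.2, 0, 0, 0, 0], [0, 0, -2.5, 0, 0, 0, 0], [0, 0, -5, 0, 0, 0, 2], [-1.5, 0, -8, 0, 0, 0, 8.5], [-3.5, 0, -10.5, 0, 0, 0, 8.5], [-4.9, 0, -11, 0, 0, 0, 8.5], [-4.9, 0, -11, 0, 0, 0, 8.5], [-4.9, 0, -11, 0, 0, 0, 8.5]]])

```text
time_s: 4.83
eef_pos: [489.3, 263.8, 130.7]
tool_rot: [[0.508, 0.861, 0.002], [0.861, -0.508, 0.001], [0.002, 0.001, -1.0]]
ft_force: [0.2, 0.3, -0.2]
width: 36.7
grasp_force: 0.0
```

```bash
python3 look.py w2 | head -1; python3 fit.py w2.png
python3 - <<'E'
from h import *
im=cv2.imread('pics/top0.png');C=cam('top');h=cv2.cvtColor(im,cv2.COLOR_BGR2HSV)
m=cv2.inRange(h,(5,90,60),(25,255,255));m[:, :410]=0;m[:,515:]=0;m[:120]=0;m[215:]=0
m=cv2.morphologyEx(m,cv2.MORPH_CLOSE,np.ones((7,7)));k=max(cv2.findContours(m,0,1)[0],key=cv2.contourArea)
P=np.array([ray(C,p,11)[:2] for p in k[:,0]],np.float32);print(cv2.minAreaRect(P))
E
```

```text
4.8333 [489.3 263.8 130.7] [ 0.19  0.29 -0.22] 36.65712792826071 tool y ang -30.53048436985841
[499.962095   284.49468192] -120.50029402704122 30.46428679702537 28.280761084561135 0.34020771057131727
0 tool shift [ 23.2204231   -0.86759967 109.40555028]
-25 tool shift [ 48.22041703  -0.86913878 109.42290038]
yaw: turn tool z by -0.003527379439365319
((579.6521606445312, -227.2296142578125), (137.58338928222656, 167.73068237304688), 2.0595808029174805)
```

The tin has fallen back to its old pose. Next I go down to grasp it.

Request:
apply_moves(increments=[[[1, 0, 2.5, 0, 0, 0, 8.6], [2.3, -0.1, 5.5, 0, 0, 0, 8.6], [2.3, -0.1, 7.5, 0, 0, 0, 8.6], [2.3, -0.1, 8, 0, 0, 0, 8.6], [2.3, -0.1, 8.3, 0, 0, 0, 8.6], [2.3, -0.1, 8.5, 0, 0, 0, 8.6]]])

```text
time_s: 5.38
eef_pos: [499.6, 284.4, 43.8]
tool_rot: [[0.507, 0.862, -0.001], [0.862, -0.507, -0.0], [-0.001, -0.001, -1.0]]
ft_force: [0.3, -0.0, -0.0]
width: 81.0
grasp_force: 0.0
```

Request:
apply_moves(increments=[[[0, 0, 1.5, 0, 0, 0, 8.6], [0, 0, 2.8, 0, 0, 0, 8.6], [0, 0, 3.6, 0, 0, 0, 8.6], [0, 0, 4.0, 0, 0, 0, 8.6], [0, 0, 4.0, 0, 0, 0, 8.6], [0, 0, 4.0, 0, 0, 0, 8.6]]])

```text
time_s: 5.88
eef_pos: [500.2, 284.3, 5.2]
tool_rot: [[0.507, 0.862, 0.001], [0.862, -0.507, 0.001], [0.001, 0.001, -1.0]]
ft_force: [-0.3, -0.8, -0.1]
width: 85.7
grasp_force: 0.0
```

Request:
apply_moves(grip_force=20, increments=[[[0, 0, 0.1, 0, 0, 0, 7.5], [0, 0, 0.1, 0, 0, 0, 6.8], [0, 0, 0.1, 0, 0, 0, 6.4], [0, 0, 0.1, 0, 0, 0, 6.1], [0, 0, 0.1, 0, 0, 0, 5.8], [0, 0, 0.1, 0, 0, 0, 5.5], [0, 0, 0.1, 0, 0, 0, 5.5], [0, 0, 0.1, 0, 0, 0, 5.5]]])

```text
time_s: 6.55
eef_pos: [499.8, 284.2, 3.7]
tool_rot: [[0.507, 0.862, 0.001], [0.862, -0.507, 0.0], [0.001, 0.0, -1.0]]
ft_force: [-0.1, -0.0, 1.7]
width: 61.1
grasp_force: 20.0
```

Request:
apply_moves(increments=[[[0, 0, -0.5, 0, 0, 0, 5.5], [0, 0, -1.5, 0, 0, 0, 5.5], [0, 0, -3, 0, 0, 0, 5.5], [0, 0, -5, 0, 0, 0, 5.5], [0, 0, -7, 0, 0, 0, 5.5], [-1, 0.8, -8.5, 0, 0, 0, 5.5], [-3, 2.5, -9.5, 0, 0, 4, 5.5], [-5, 4.1, -10, 0, 0, 8, 5.5], [-7.5, 6.1, -10, 0, 0, 12, 5.5], [-10, 8.2, -10, 0, 0, 16, 5.5], [-12.5, 10.2, -10, 0, 0, 20, 5.5], [-15, 12.3, -10, 0, 0, 24, 5.5]]])

```text
time_s: 7.55
eef_pos: [529.5, 91.1, 104.1]
tool_rot: [[0.816, 0.578, 0.001], [0.578, -0.816, 0.0], [0.001, 0.0, -1.0]]
ft_force: [1.3, -0.4, -1.2]
width: 60.8
grasp_force: 20.0
```

```bash
cat > rel.py <<'E'
from h import *
import sys
s=get_state();T=np.array(s['tool_rot']);p=np.array([float(v) for v in sys.argv[1:4]])
print(s['time_s'],s['eef_pos'],s['width'],s['grasp_force'],s['ft_force'],'shift cm',T.T@(p-s['eef_pos'])/10,'yaw',np.degrees(np.arctan2(T[1,1],T[0,1])))
E
python3 rel.py 580 -229 60
```

```text
7.55 [529.51995569  91.06697776 104.06211918] 60.7554624979348 19.9980828166008 [ 1.27804149 -0.41498937 -1.19469629] shift cm [-14.39840571  29.02741214   4.40692777] yaw -54.66096636688208
```

Request:
apply_moves(increments=[[[-1.2, 2.5, 0, 0, 0, 4, 5.5], [-2.5, 5, 0, 0, 0, 8, 5.5], [-3.7, 7.5, 0, 0, 0, 12, 5.5], [-5, 10, 0, 0, 0, 16, 5.5], [-6.2, 12.5, 0, 0, 0, 20, 5.5], [-7.5, 15, 0, 0, 0, 24, 5.5], [-8.7, 17.5, 0, 0, 0, 28, 5.5], [-10, 20, 0, 0, 0, 32, 5.5], [-11.2, 22.5, 0, 0, 0, 35, 5.5], [-12.5, 25, 0.5, 0, 0, 35, 5.5], [-13.7, 27.5, 2, 0, 0, 35, 5.5], [-14.4, 29, 3.5, 0, 0, 35, 5.5]]])

```text
time_s: 8.55
eef_pos: [581.7, -230.8, 69.5]
tool_rot: [[1.0, 0.007, 0.003], [0.007, -1.0, -0.003], [0.003, 0.003, -1.0]]
ft_force: [0.3, 0.8, -1.3]
width: 60.9
grasp_force: 20.0
```

Request:
apply_moves(increments=[[[0, 0, 1, 0, 0, 0, 5.5], [0, 0, 1.5, 0, 0, 0, 5.5], [0, 0, 1.5, 0, 0, 0, 5.5]]])

```text
time_s: 8.8
eef_pos: [579.6, -225.9, 51.6]
tool_rot: [[1.0, 0.009, -0.003], [0.009, -1.0, 0.002], [-0.003, -0.002, -1.0]]
ft_force: [-0.3, 0.4, -2.0]
width: 60.9
grasp_force: 20.0
```

```bash
python3 rel.py 580 -229 9
python3 - <<'E'
from h import *
im=snapshot('top');w=snapshot('wrist')
cv2.imwrite('pics/t2.png',np.vstack([cv2.resize(im[100:250,380:580,::-1],(400,300)),cv2.resize(w[:,:,::-1],(400,250))]))
E
```

```text
8.8 [ 579.61943065 -225.90627976   51.57641587] 60.932795068465914 19.99989688396454 [-0.33364101  0.37653346 -1.96448751] shift cm [0.0487356  0.32016536 4.25673469] yaw -89.47274456711588
```

View pics/t2.png

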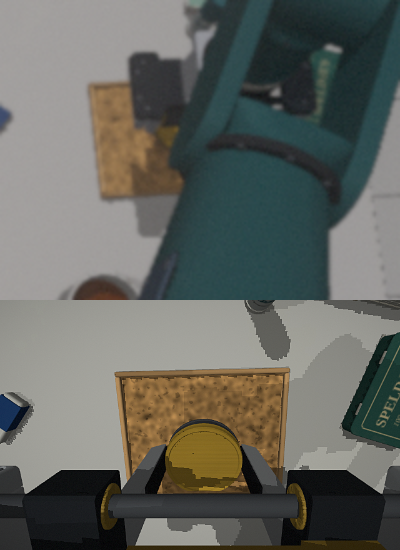

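The wrist view (lower panel) shows the tin held lid up over the middle of the tray (205,455). I lower it slowly until it touches.

Request:
apply_moves(increments=[[[0, 0.1, 1, 0, 0, 0, 5.5], [0, 0.3, 2, 0, 0, 0, 5.5], [0, 0.3, 3, 0, 0, 0, 5.5], [0, 0.3, 3.6, 0, 0, 0, 5.5], [0, 0.3, 3.9, 0, 0, 0, 5.5], [0, 0.3, 4.0, 0, 0, 0, 5.5], [0, 0.3, 4.0, 0, 0, 0, 5.5], [0, 0.3, 4.0, 0, 0, 0, 5.5]]])

```text
time_s: 9.57
eef_pos: [581.1, -230.4, 13.6]
tool_rot: [[1.0, 0.009, 0.001], [0.009, -1.0, -0.0], [0.001, 0.0, -1.0]]
ft_force: [-0.3, -0.2, -0.9]
width: 60.6
grasp_force: 20.0
```

Request:
apply_moves(increments=[[[0, 0, 0.05, 0, 0, 0, 5.5], [0, 0, 0.1, 0, 0, 0, 5.5], [0, 0, 0.15, 0, 0, 0, 5.5], [0, 0, 0.15, 0, 0, 0, 5.5]]])

```text
time_s: 9.9
eef_pos: [580.9, -230.3, 11.9]
tool_rot: [[1.0, 0.009, 0.0], [0.009, -1.0, -0.0], [0.0, 0.0, -1.0]]
ft_force: [-0.3, 0.4, -1.3]
width: 61.1
grasp_force: 20.0
```

Request:
apply_moves(increments=[[[0, 0, 0.1, 0, 0, 0, 5.5], [0, 0, 0.2, 0, 0, 0, 5.5], [0, 0, 0.25, 0, 0, 0, 5.5], [0, 0, 0.25, 0, 0, 0, 5.5]]])

```text
time_s: 10.23
eef_pos: [580.7, -230.2, 9.0]
tool_rot: [[1.0, 0.009, -0.0], [0.009, -1.0, 0.0], [-0.0, -0.0, -1.0]]
ft_force: [-0.1, -0.4, -1.1]
width: 60.3
grasp_force: 20.0
```

Request:
apply_moves(increments=[[[0, 0, 0.04, 0, 0, 0, 5.5], [0, 0, 0.07, 0, 0, 0, 5.5], [0, 0, 0.07, 0, 0, 0, 5.5]]])

```text
time_s: 10.48
eef_pos: [580.9, -230.3, 8.8]
tool_rot: [[1.0, 0.009, 0.0], [0.009, -1.0, 0.0], [0.0, -0.0, -1.0]]
ft_force: [0.5, 0.2, -0.4]
width: 61.0
grasp_force: 20.0
```

Request:
apply_moves(increments=[[[0, 0, 0.04, 0, 0, 0, 5.5], [0, 0, 0.08, 0, 0, 0, 5.5], [0, 0, 0.08, 0, 0, 0, 5.5]]])

```text
time_s: 10.73
eef_pos: [581.0, -230.3, 8.7]
tool_rot: [[1.0, 0.009, 0.001], [0.009, -1.0, -0.0], [0.001, 0.0, -1.0]]
ft_force: [-0.9, 1.4, 5.1]
width: 61.0
grasp_force: 20.0
```

Firm contact, 5 N. Now I release slowly and rise.

Request:
apply_moves(grip_force=4, increments=[[[0, 0, -0.03, 0, 0, 0, 5.8], [0, 0, -0.03, 0, 0, 0, 6.0], [0, 0, -0.03, 0, 0, 0, 6.2], [0, 0, -0.03, 0, 0, 0, 6.4], [0, 0, -0.03, 0, 0, 0, 6.7], [0, 0, -0.03, 0, 0, 0, 7.1], [0, 0, -0.03, 0, 0, 0, 7.5], [0, 0, -0.03, 0, 0, 0, 7.5], [0, 0, -0.03, 0, 0, 0, 7.5]]])

```text
time_s: 11.48
eef_pos: [580.8, -230.3, 7.9]
tool_rot: [[1.0, 0.009, -0.0], [0.009, -1.0, 0.0], [-0.0, -0.0, -1.0]]
ft_force: [-1.0, 0.3, -0.1]
width: 75.0
grasp_force: 0.0
```

Request:
apply_moves(increments=[[[0, 0, -0.5, 0, 0, 0, 7.5], [0, 0, -1.5, 0, 0, 0, 7.5], [0, 0, -3, 0, 0, 0, 7.5], [0, 0, -5, 0, 0, 0, 7.5], [0, 0, -8, 0, 0, 0, 7.5], [-1, 0, -11, 0, 0, 0, 7.5], [-2, 0, -13, 0, 0, 0, 7.5], [-2, 0, -14, 0, 0, 0, 7.5], [-2, 0, -14, 0, 0, 0, 7.5], [-2, 0, -14, 0, 0, 0, 7.5]]])

```text
time_s: 12.32
eef_pos: [561.2, -230.5, 148.5]
tool_rot: [[1.0, 0.009, 0.001], [0.009, -1.0, -0.0], [0.001, 0.0, -1.0]]
ft_force: [0.2, -0.1, -0.1]
width: 74.9
grasp_force: 0.0
```

```bash
python3 look.py w3
python3 - <<'E'
from h import *
im=snapshot('side');cv2.imwrite('pics/s3.png',np.vstack([im[:,:,::-1][120:300,200:520],cv2.resize(cv2.imread('pics/w3.png'),(320,200))]))
for c,s,m in blobs(brass(im)): print(c,ray(cam('side'),c,20))
E
```

```text
12.3167 [ 561.2 -230.5  148.5] [ 0.22 -0.12 -0.14] 74.91023093446772 tool y ang -89.48855517307621
[325. 172.] [ 290  138   72   67 3846]
(array([ 580.71144049, -230.33158442]), np.float64(30.929901286494623), np.float64(179.1521814990116), np.float64(-4.101257913235919))
(array([ 581.04882874, -230.33383953]), np.float64(30.72358303999428), np.float64(179.17422050640712), np.float64(-4.055609331814871))
[357.16582915 178.24623116] [638.31238641 122.73456759  20.        ]
[322.664 213.14 ] [456.16262116  31.79184112  20.        ]
[436.0042735  246.62820513] [ 581.4551186  -228.52514464   20.        ]
```

View pics/s3.png

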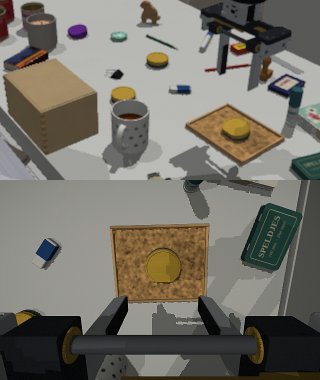

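The bent tin stands lid up in the middle of the tray (side crop (236,127)). The steady tins have not moved and the arm is clear.

```bash
python3 -c "from station import *;print(hand_in())"
```

```text
the job is handed in; nothing more can be done
None
```

I pressed the tilted tin's raised edge down until it tipped, held it there for about a second and let it fall back, then set it lid up in the middle of the tray; the steady tins stayed put, and I handed the job in at about 12 s.

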